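# Find the spacer's blind hole on the gauge rod and hold it hole-up

### The job

The loose aluminium spacer with the square collar has a deep blind hole in one end and only a shallow recess of the same width in the other. Find the deep end by feel: slide it fully home over either end of the gauge's level rod until the rod touches the bottom of the hole, then draw it off, turn the spacer so that the deep hole faces straight up, and finish with the gripper still holding it motionless and upright, touching nothing else, its lower end at least 10 cm above the bench. Leave the marker, the knurled ring and the spanner where they lie.

Things in the scene. Friction and masses are not known exactly. Their poses are not given: they have to be found in the camera images.
- spacer: loose aluminium spacer, 0.22 kg, 70 mm long, lying on its side, pointing any way. Round ends 34 mm wide; round its middle a 40 x 40 mm square collar, 26 mm long, resting on a flat (axis 20 mm above the bench). Both ends show an 18 mm opening: +z end deep (38 mm), -z end shallow (6 mm). Origin: on the axis at the shallow end's face; z runs to the deep end, x and y square to the collar flats
- deep_mouth (a point): centre of the mouth of the deep hole, in the spacer's end face, 70 mm from the spacer's origin along its z
- deep_floor (a point): centre of the flat bottom of the deep hole, 32 mm from the spacer's origin along its z
- gauge: double-ended rod gauge fixed to the bench: base plate 90 x 70 x 14 mm, 22 mm round post, blue clamp head 28 x 26 x 30 mm (top 125 mm above the bench; small screw on its -x face), level steel rod 14 mm in diameter, 110 mm above the bench, standing 85 mm out of the head both ways along the gauge's y. Origin: centre of the base's underside; z up
- rod_tip_left (a point): centre of the rod's chamfered end face on the gauge's +y side, 98 mm from the post's axis, 110 mm above the bench
- rod_tip_right (a point): centre of the rod's chamfered end face on the gauge's -y side, 98 mm from the post's axis, 110 mm above the bench
- marker: bystander: yellow marker with a black cap, 18 x 140 x 19 mm, lying flat; origin under its centre, length along y
- knurled_ring: bystander: grey knurled ring, 74 mm across, 20 mm high; origin under its centre
- spanner: bystander: steel open/ring spanner, 36 x 213 x 8 mm, lying flat; origin under its centre, length along y
Things that resemble listed ones, but are neither listed nor needed, are in the scene too. Leave any red look-alike of the spacer alone.

How it is judged:
By the outcome, as a careful person would: the job done as asked, in the order asked, and still so for the second after the job is handed in, while the arm keeps its last pose, push and grip.
It also fails if it takes over 58 s, if anything falls off the work surface, if the arm or the gripper's body presses on something with over 40 N, if the wrist force passes 120 N, or if a joint passes its speed limit or range.

### The arm

A 6-joint arm with a two-finger parallel gripper is mounted at the origin on a cart in front of the work surface, level with it; the furniture and walls round the work are solid. World frame = base frame: x ahead of the robot, y to its left, z up, the work surface at z = 0. Lengths are in m, angles in rad, forces in N, time in s.
With the tool pointing down it reaches from about 0.375 to 0.975 m from the base axis. Payload 3.8 kg.
Tool frame: the origin (TCP) lies at the very end of the fingers, on their centre line; the grasp point (between the pads) lies 19 mm behind it; z points along the fingers, y is the direction in which the jaws open and shut (so a half turn about z gives the same grasp; the last joint's range is limited). The gripper opens to 85 mm and grips with 20 to 120 N. Pads are 22 mm wide; open, the fingers measure 114 mm over their backs; the gripper's body (76 mm by 85 mm) begins 54 mm behind the grasp point. The pads swing forward as they close: fully open they stand 13 mm farther back than shut.
Start: joints at [-1.384, 0.264, 1.604, -0, 1.274, -0.037], TCP at [0.15, -0.658, 0.231] pointing down, gripper open.
Joint ranges: [-2.63, 2.63], [-0.94, 2.18], [0.31, 2.57], [-1.31, 4.45], [0, 2.66], [-2.55, 2.55]. Speed limits (rad/s): [2.57, 2.57, 3.14, 3.14, 3.14, 3.14].

### API

Orientations are given as a rotation vector (axis times angle).
In Python, from workcell import bot, viewer, finish_job gives the robot as it stands.
- The arm moves only by the tool servo_tool, never from a script. Its argument "plan" is a list that holds one entry, the list of rows, each a list of 6 numbers: the shift along the tool's x, y, z in cm, then the turn, a rotation vector about the tool's x, y, z in degrees. A call has 1 to 20 rows; each row is the pose to reach, as a shift and turn from the pose measured when the call began, along the tool's axes at that moment; what a row does not reach only later rows make up. A row lasts 1/12 s, in which the tool goes at most 41.7 mm and 7.16 degrees, less where a joint would pass 70% of its speed; a pose out of reach is approached as far as the arm can. A call with a gripper value outside its range is refused whole. "claw" is the finger opening in cm, from 0 to 8.54, set as the call begins (left out, the last holds). The fingers move at their own pace and stop on an object; "grip_force" is the grip in N (left out, the last holds). Time passes only in rows, so rows that repeat a pose let the fingers close. It gives the time, the measured TCP pose, the force and the opening at its end, in the units of the state.
- bot.read_state(): the state, without advancing time (a new reading comes with each control period).
- viewer.read_camera(name): name is "scene" or "top" or "wrist"; returns a dict with "color" (400x640x3 uint8, red, green, blue), "fx", "fy", "cx", "cy" (pixels), "eye" and "rotation" of the camera in the world; the wrist camera has in their place "T_tool_cam" (4x4, takes a point from camera to tool coordinates, whose origin is the TCP and whose axes are the flange's). Camera axes: x right, y down, z forward; pixel columns grow to the right and rows downward; lengths in m; the calibration is good to about 2 mm. The wrist camera is an equidistant fisheye: a pixel r from the principal point sees the ray r / f radians off the axis. A picture is of the moment at which its call begins: read the wrist's pose just before it. There is no depth.
- finish_job(): hands the job in, once; it reports no verdict.
The state is a dict: "time": time; "q": joint angles; "joint_vel": joint speeds; "joint_torque": joint torques, N m; "tool_pos": TCP position; "tcp_rot": TCP orientation; "wrist_force": force on the tool from outside, world axes, zero at the start; "torque": the same for the moment, N m; "width": opening from 0.0 (shut) to 1.0 (fully open).
Only numpy, scipy, OpenCV 4.12 (cv2) and the standard library are available. Lean on these libraries where they do the work, as an engineer would, in place of code of your own. Each camera call takes 0.05 s, during which the arm holds its last target.

## Working session

There is one attempt and no reset: what is moved stays moved. The work goes in short steps, Python scripts to look and compute and a tool call to move; the robot and the scene stay as the last step left them, time stands still between calls to the robot, and variables do not carry over. Pictures are saved under pics/ and viewed, and the job is handed in when it is done.

Besides the shell and the picture viewer there is one more tool, called after ">>>" as name(argument=value, ...) on one line, values as JSON. servo_tool: Moves the arm, as the interface text tells. Its arguments: {"type":"object","properties":{"plan":{"type":"array"},"claw":{"type":"number"},"grip_force":{"type":"number"}},"required":["plan"]}

```bash
ls; mkdir -p pics; cat > h.py <<'E'
import numpy as np, cv2
from scipy.spatial.transform import Rotation as R
from workcell import bot, viewer, finish_job
def snap(n,fn):
    s=bot.read_state(); d=viewer.read_camera(n)
    cv2.imwrite('pics/'+fn+'.png',cv2.cvtColor(d['color'],cv2.COLOR_RGB2BGR))
    import pickle; pickle.dump((s,d),open('pics/'+fn+'.pkl','wb'))
    return s,d
def load(fn):
    import pickle; return pickle.load(open('pics/'+fn+'.pkl','rb'))
def ray(s,d,u,v):
    if 'T_tool_cam' in d:
        a=np.array([u-d['cx'],v-d['cy']]); r=np.hypot(*a); th=r/d['fx']
        c=np.array([*(a/max(r,1e-9)*np.sin(th)),np.cos(th)])
        T=np.array(d['T_tool_cam']); Rt=R.from_rotvec(s['tcp_rot']).as_matrix()
        return Rt@T[:3,3]+np.array(s['tool_pos']), Rt@T[:3,:3]@c
    c=np.array([(u-d['cx'])/d['fx'],(v-d['cy'])/d['fy'],1])
    return np.array(d['eye']), np.array(d['rotation'])@c
def plane(s,d,u,v,z):
    o,r=ray(s,d,u,v); return o+r*(z-o[2])/r[2]
def tri(rays):
    A=0;b=0
    for o,r in rays:
        r=r/np.linalg.norm(r);P=np.eye(3)-np.outer(r,r);A=A+P;b=b+P@o
    return np.linalg.solve(A,b)
def proj(d,p):
    c=np.array(d['rotation']).T@(np.array(p)-d['eye']); return d['cx']+d['fx']*c[0]/c[2], d['cy']+d['fy']*c[1]/c[2]
E
python3 - <<'E'
from h import *
for n in('scene','top','wrist'):
    s,d=snap(n,n+'0'); print({k:v for k,v in d.items() if k!='color'})
print(s)
E
```

```text
pics
{'fx': 409.6183677590526, 'fy': 409.6183677590526, 'cx': 314.68950772184496, 'cy': 196.1075980174233, 'eye': array([-0.10227757, -0.60134651,  0.54855955]), 'rotation': array([-1.90060673,  0.9794852 , -0.57230415])}
{'fx': 371.20091419591984, 'fy': 371.20091419591984, 'cx': 316.4614834589777, 'cy': 201.9240303311139, 'eye': array([ 0.39276198, -0.1305398 ,  0.94283133]), 'rotation': array([-2.14221488,  2.17019397, -0.19095827])}
{'fx': 309.70691628693146, 'fy': 309.70691628693146, 'cx': 320.9287692398319, 'cy': 200.95807469149102, 'T_tool_cam': array([[-4.47568879e-04, -9.56066960e-01, -2.93148031e-01,
         7.43744901e-02],
       [ 9.99999754e-01, -2.69429017e-04, -6.48056844e-04,
        -6.81560908e-04],
       [ 5.40603151e-04, -2.93148249e-01,  9.56066845e-01,
        -1.42262052e-01],
       [ 0.00000000e+00,  0.00000000e+00,  0.00000000e+00,
         1.00000000e+00]])}
{'time': 0.1, 'q': array([-1.38391669e+00,  2.64674923e-01,  1.60529035e+00, -1.54066617e-06,
        1.27370799e+00, -3.68865736e-02]), 'joint_vel': array([-0.00197294, -0.00176346, -0.00412527, -0.00017634,  0.00088864,
       -0.00103066]), 'joint_torque': array([ 1.90792921e-04, -5.16705859e+01, -3.68589950e+01, -6.63872652e-05,
        6.30801034e-03,  4.13150127e-07]), 'tool_pos': array([ 0.14966332, -0.6574925 ,  0.23005991]), 'tcp_rot': array([-3.11988843e+00, -3.50527359e-01,  2.47018758e-04]), 'wrist_force': array([ 0.83127158, -0.09405969,  0.5787847 ]), 'torque': array([ 0.01204494, -0.01902554,  0.06284909]), 'width': 1.001022351994274}
```

```bash
sed -i "s/np.array(d\['rotation'\])/R.from_rotvec(d['rotation']).as_matrix()/g" h.py
```

```text
(no output)
```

View pics/scene0.png

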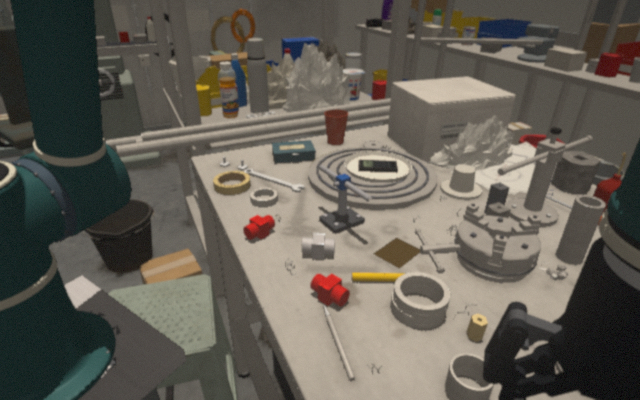

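View pics/top0.png

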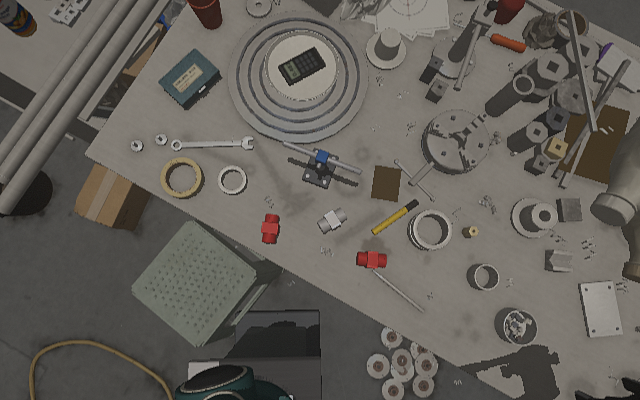

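View pics/wrist0.png

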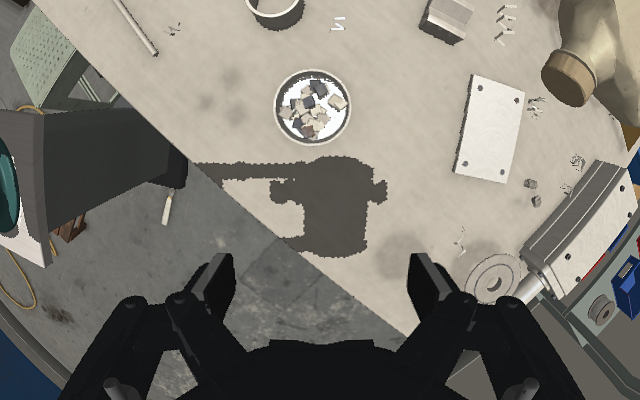

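Candidates for the spacer are the grey one at scene (318,247) / top (332,220), and the red ones at top (271,228) and (371,259). The grey one fits because it is aluminium with a square collar and the red ones are look-alikes. The gauge with the blue head is at top (320,165). I'll confirm in an enlarged crop.

```bash
python3 - <<'E'
from h import *
a=cv2.imread('pics/top0.png')[130:260,250:400]; b=cv2.imread('pics/scene0.png')[165:275,280:380]
a=cv2.resize(a,(450,390),interpolation=2); b=cv2.resize(b,(350,385),interpolation=2)
o=np.zeros((390,800,3),np.uint8);o[:,:450]=a;o[:385,450:]=b;cv2.imwrite('pics/crop0.png',o)
E
```

```text
(no output)
```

View pics/crop0.png

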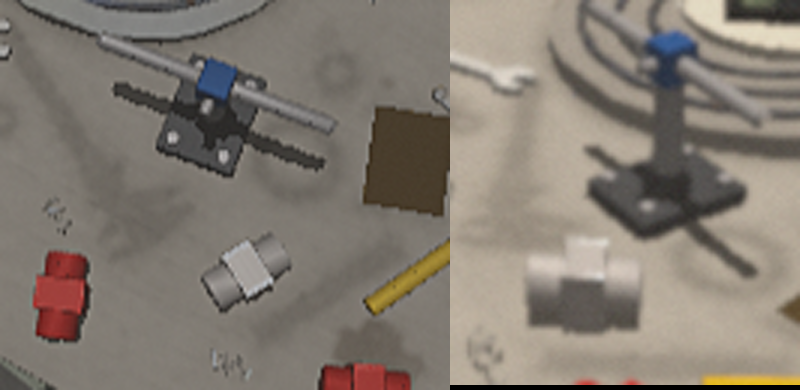

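The crop confirms the grey part: it has a square collar and round ends, and it is the only grey one of this shape. Next, rough positions.

```bash
python3 - <<'E'
from h import *
st,t=load('top0'); ss,s=load('scene0')
for n,uv in dict(spA=(321,226),spB=(344,215),col=(332,219.5)).items(): print(n,plane(st,t,*uv,.035).round(4))
for n,a,b in (('tipL',(284,142.7),(317.1,167.3)),('tipR',(361,172),(370,198.7))):
    p=tri([ray(st,t,*a),ray(ss,s,*b)]); print(n,p.round(4),plane(st,t,*a,.11).round(4),plane(ss,s,*b,.11).round(4))
print('col tri',tri([ray(st,t,332.5,219.5),ray(ss,s,318.5,237)]))
print('world x-axis px', [ (p,np.round(proj(t,p),0)) for p in [(.4,-.1,0),(.5,-.1,0),(.4,0,0)]])
E
```

```text
spA [ 0.4695 -0.1667  0.035 ]
spB [ 0.4959 -0.2239  0.035 ]
col [ 0.4851 -0.194   0.035 ]
tipL [ 0.6539 -0.0772  0.1112] [ 0.6578 -0.0811  0.11  ] [ 0.6514 -0.0727  0.11  ]
tipR [ 0.5859 -0.2575  0.1124] [ 0.5866 -0.2581  0.11  ] [ 0.5894 -0.2555  0.11  ]
col tri [ 0.48405298 -0.19450332  0.04522086]
world x-axis px [((0.4, -0.1, 0), array([294., 255.])), ((0.5, -0.1, 0), array([294., 216.])), ((0.4, 0, 0), array([254., 256.]))]
```

```bash
cat >> h.py <<'E'
def Rdown(yaz):
    y=np.array([np.cos(yaz),np.sin(yaz),0]);x=np.array([-y[1],y[0],0]);z=np.cross(x,y)
    # x az = y az + 90, z down
    return np.column_stack([x,y,np.cross(x,y)])
def goto(p,Rt):
    s=bot.read_state(); R0=R.from_rotvec(s['tcp_rot'])
    d=R0.inv().apply(np.array(p)-s['tool_pos'])*100
    rv=np.degrees((R0.inv()*R.from_matrix(Rt)).as_rotvec())
    print('shift cm',d.round(2),'turn deg',rv.round(2)); return d,rv
E
python3 - <<'E'
from h import *
print(Rdown(0))
goto([.484,-.194,.23],Rdown(np.radians(25)))
E
```

```text
[[-0.  1.  0.]
 [ 1.  0.  0.]
 [ 0.  0. -1.]]
shift cm [ 42.88 -37.78   0.1 ] turn deg [-7.0000e-02 -1.0000e-01 -1.0218e+02]
```

>>> servo_tool(plan=[[[42.9,-37.8,0,0,0,-102],[42.9,-37.8,0,0,0,-102],[42.9,-37.8,0,0,0,-102],[42.9,-37.8,0,0,0,-102],[42.9,-37.8,0,0,0,-102],[42.9,-37.8,0,0,0,-102],[42.9,-37.8,0,0,0,-102],[42.9,-37.8,0,0,0,-102],[42.9,-37.8,0,0,0,-102],[42.9,-37.8,0,0,0,-102],[42.9,-37.8,0,0,0,-102],[42.9,-37.8,0,0,0,-102],[42.9,-37.8,0,0,0,-102],[42.9,-37.8,0,0,0,-102],[42.9,-37.8,0,0,0,-102],[42.9,-37.8,0,0,0,-102],[42.9,-37.8,0,0,0,-102],[42.9,-37.8,0,0,0,-102],[42.9,-37.8,0,0,0,-102],[42.9,-37.8,0,0,0,-102]]], claw=8.5)

```text
time: 1.82
tool_pos: [0.4836, -0.1947, 0.2309]
tcp_rot: [-1.694, -2.644, -0.002]
wrist_force: [-0.7, 0.2, -0.0]
width: 0.999
```

```bash
python3 - <<'E'
from h import *
s,d=snap('wrist','w1'); print(s)
E
```

```text
{'time': 1.8167, 'q': array([-4.31479116e-01, -2.74075206e-02,  1.92864562e+00,  1.42390406e-03,
        1.24150347e+00, -8.62957238e-01]), 'joint_vel': array([ 0.00081292, -0.00084089, -0.00226483,  0.00051284, -0.00099641,
       -0.00073313]), 'joint_torque': array([ 1.80092454e-01, -3.47852397e+01, -3.63426626e+01,  1.79459236e-02,
        7.90709717e-03,  4.73934415e-03]), 'tool_pos': array([ 0.48357143, -0.19471415,  0.23087422]), 'tcp_rot': array([-1.69429799e+00, -2.64398206e+00, -1.84654343e-03]), 'wrist_force': array([-0.73460991,  0.21067145, -0.03378095]), 'torque': array([ 0.00253928, -0.00182823, -0.02451517]), 'width': 0.9986705340872688}
```

View pics/w1.png

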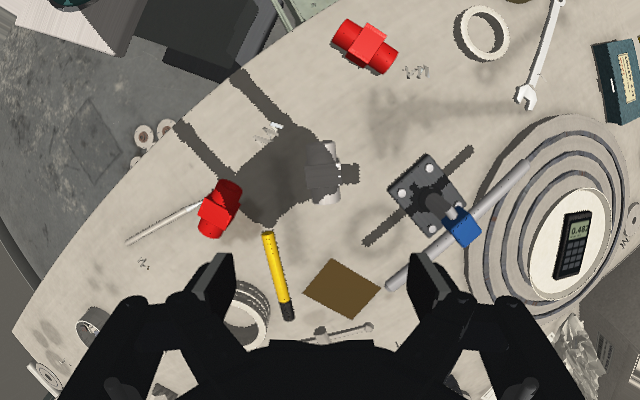

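```bash
python3 - <<'E'
from h import *
a=cv2.imread('pics/w1.png')[125:225,270:400]
a=cv2.resize(a,(780,600),interpolation=cv2.INTER_CUBIC); a=np.clip(a*2.0,0,255).astype(np.uint8)
cv2.imwrite('pics/w1c.png',a)
E
```

```text
(no output)
```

View pics/w1c.png

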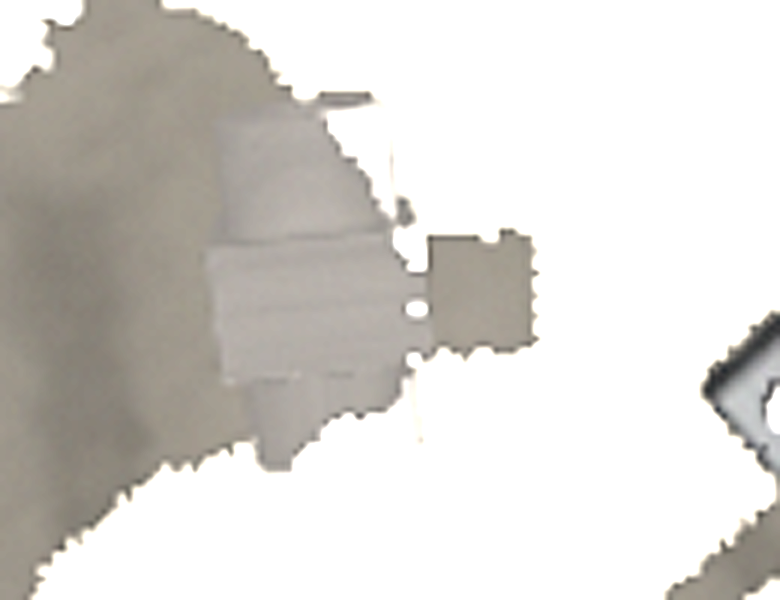

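```bash
python3 - <<'E'
from h import *
a=cv2.imread('pics/w1.png')[125:225,270:400]
a=cv2.resize(a,(780,600),interpolation=cv2.INTER_CUBIC); a=(255*(a/255.)**.8)
a=np.clip(a,0,255).astype(np.uint8)
cv2.imwrite('pics/w1d.png',a)
E
```

```text
(no output)
```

View pics/w1d.png

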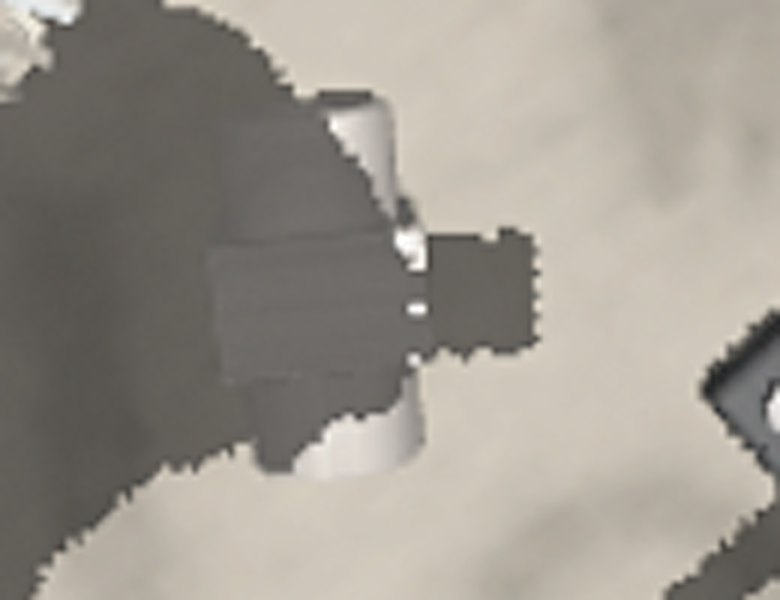

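```bash
python3 - <<'E'
from h import *
s,d=load('w1'); st,t=load('top0'); ss,sc=load('scene0')
f=lambda u,v:(270+u/6-.42,125+v/6-.42)
P={}
for n,u,v,z in [('cTL',210,250,.04),('cBL',225,382,.04),('cR1',418,240,.04),('cR2',427,355,.04),('eTL',220,122,.022),('eTR',394,110,.022),('eBL',253,460,.022),('eBR',425,440,.022)]:
    P[n]=plane(s,d,*f(u,v),z); print(n,P[n].round(4))
a=(P['eTL']+P['eTR'])/2;b=(P['eBL']+P['eBR'])/2
print('axis',a,b,np.degrees(np.arctan2(*(a-b)[:2][::-1])),np.linalg.norm(a-b),(a+b)/2)
c=(P['cTL']-P['cBL']); print(np.degrees(np.arctan2(c[1],c[0])))
# height of the collar: left edge corners via top cam triangulation
E
python3 - <<'E'
import sys; sys.path.insert(0,'.')
import os; os.chdir('.')
from h import *
a=cv2.imread('pics/top0.png')[200:240,310:355]; b=cv2.imread('pics/scene0.png')[225:270,295:345]
a=cv2.resize(a,(400,356),interpolation=2); b=cv2.resize(b,(400,360),interpolation=2)
o=np.zeros((360,800,3),np.uint8);o[:356,:400]=a;o[:,400:]=b;cv2.imwrite('pics/crop2.png',o)
E
```

```text
cTL [ 0.4614 -0.1898  0.04  ]
cBL [ 0.474  -0.2114  0.04  ]
cR1 [ 0.495  -0.1723  0.04  ]
cR2 [ 0.5058 -0.1911  0.04  ]
eTL [ 0.4535 -0.1699  0.022 ]
eTR [ 0.4825 -0.154   0.022 ]
eBL [ 0.4867 -0.2282  0.022 ]
eBR [ 0.5158 -0.2103  0.022 ]
axis [ 0.46797323 -0.16195716  0.022     ] [ 0.50123133 -0.2192751   0.022     ] 120.1239824254268 0.06626799645930673 [ 0.48460228 -0.19061613  0.022     ]
120.339233534031
```

View pics/crop2.png

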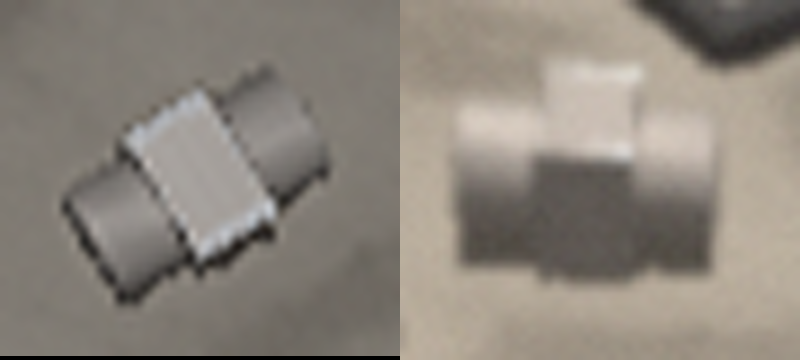

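```bash
python3 - <<'E'
from h import *
s,d=load('w1'); st,t=load('top0'); ss,sc=load('scene0')
f=lambda u,v:(270+u/6-.42,125+v/6-.42)
rw=ray(s,d,*f(320,307)); rt=ray(st,t,332.3,219); rs=ray(ss,sc,318.1,238.5)
print(tri([rw,rt,rs]),tri([rw,rt]),tri([rw,rs]),tri([rt,rs]))
print(plane(s,d,*f(320,307),.04),plane(st,t,332.3,219,.04),plane(ss,sc,318.1,238.5,.04))
E
```

```text
[ 0.4850163  -0.19281359  0.03980046] [ 0.48748594 -0.19619862  0.01447125] [ 0.48469678 -0.19191616  0.0396221 ] [ 0.48521394 -0.19371672  0.04048802]
[ 0.4840448  -0.19117194  0.04      ] [ 0.48585899 -0.19446088  0.04      ] [ 0.4850673  -0.19271103  0.04      ]
```

```bash
python3 - <<'E'
from h import *
goto([.4848,-.192,.08],Rdown(np.radians(30.2)))
E
```

```text
shift cm [ 0.17  0.21 15.09] turn deg [ 0.03 -0.1  -5.5 ]
```

>>> servo_tool(plan=[[[0.2,0.2,4,0,0,-5.5],[0.2,0.2,8,0,0,-5.5],[0.2,0.2,12,0,0,-5.5],[0.2,0.2,15,0,-0.1,-5.5],[0.2,0.2,15,0,-0.1,-5.5],[0.2,0.2,15,0,-0.1,-5.5]]])

```text
time: 2.37
tool_pos: [0.4826, -0.1914, 0.0794]
tcp_rot: [-1.565, -2.719, 0.0]
wrist_force: [0.4, -0.5, 1.6]
width: 0.995
```

```bash
python3 - <<'E'
from h import *
s,d=snap('wrist','w2'); print(s['tool_pos'],s['tcp_rot'])
a=cv2.imread('pics/w2.png')[60:310,180:460]
a=cv2.resize(a,(672,600),interpolation=cv2.INTER_CUBIC)
cv2.imwrite('pics/w2c.png',a)
E
```

```text
[ 0.48264217 -0.19144964  0.07938975] [-1.56517108e+00 -2.71872117e+00  1.75453865e-04]
```

View pics/w2c.png

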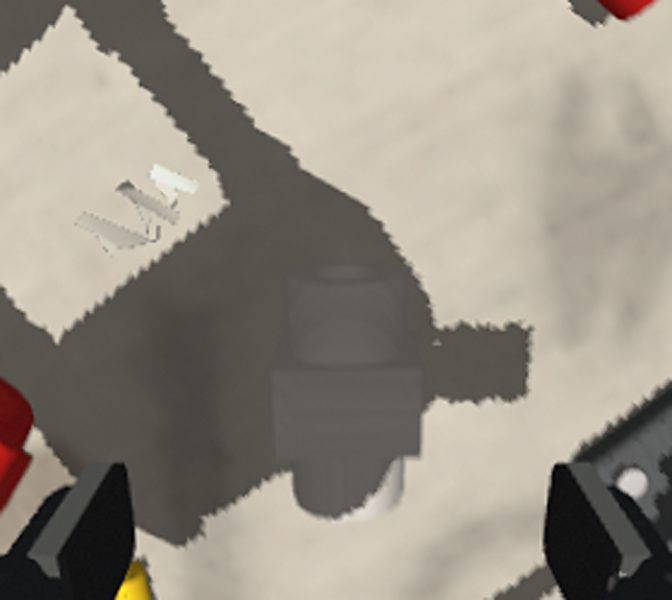

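```bash
python3 - <<'E'
from h import *
s,d=load('w2')
f=lambda u,v:(180+u/2.4-.3,60+v/2.4-.3)
P=np.array([plane(s,d,*f(u,v),.04) for u,v in [(273,372),(421,368),(278,456),(421,456)]]);print(P.round(4),P.mean(0))
g=P.mean(0)
e=P[0]-P[2]+P[1]-P[3];print(np.degrees(np.arctan2(e[1],e[0])))
e=P[1]-P[0]+P[3]-P[2];print(np.degrees(np.arctan2(e[1],e[0])))
goto([.4848,-.191,.005],Rdown(np.radians(30.2)))
E
```

```text
[[ 0.4621 -0.1906  0.04  ]
 [ 0.4948 -0.1703  0.04  ]
 [ 0.4748 -0.2112  0.04  ]
 [ 0.5084 -0.1918  0.04  ]] [ 0.48500914 -0.19098358  0.04      ]
121.95505446965132
30.951694864386734
shift cm [0.12 0.06 7.67] turn deg [ 0.03  0.01 -0.05]
```

```bash
python3 - <<'E'
from h import *
s=bot.read_state();print(s['time'],s['tool_pos'],s['joint_vel'])
s,d=snap('wrist','w3');print(s['time'],s['tool_pos'])
s=bot.read_state();print(s['time'],s['tool_pos'],s['joint_vel'])
goto([.4849,-.191,.005],Rdown(np.radians(30.7)))
E
```

```text
2.4167 [ 0.48486038 -0.19231561  0.08170576] [ 0.00264995 -0.03261723 -0.04267123  0.00142137 -0.00405476 -0.00069692]
2.4167 [ 0.48486038 -0.19231561  0.08170576]
2.4667 [ 0.48616846 -0.19284187  0.0831242 ] [ 0.00111844 -0.01981454 -0.02178457  0.0002259  -0.00452624  0.00030902]
shift cm [ 0.25 -0.04  7.81] turn deg [ 0.14  0.16 -0.54]
```

>>> servo_tool(plan=[[[0.2,0,2,0,0,-0.5],[0.25,0,4,0,0.1,-0.5],[0.25,0,5.5,0,0.1,-0.5],[0.25,0,6.8,0,0.1,-0.5],[0.25,0,7.5,0,0.1,-0.5],[0.25,0,7.8,0,0.1,-0.5],[0.25,0,7.8,0,0.1,-0.5],[0.25,0,7.8,0,0.1,-0.5]]])

```text
time: 3.13
tool_pos: [0.4866, -0.1914, 0.0067]
tcp_rot: [1.553, 2.725, 0.003]
wrist_force: [-0.8, 0.2, 0.4]
width: 0.998
```

```bash
python3 - <<'E'
from h import *
s,d=snap('wrist','w3'); print(s['tool_pos'],s['tcp_rot'],s['wrist_force'],s['joint_vel'])
a=cv2.imread('pics/w3.png')[60:310,180:460]
a=cv2.resize(a,(672,600),interpolation=cv2.INTER_CUBIC)
cv2.imwrite('pics/w3c.png',a)
goto([.4849,-.191,.005],Rdown(np.radians(30.7)))
E
```

```text
[ 0.48659251 -0.19143394  0.0067032 ] [1.55269595 2.72543857 0.00281345] [-0.79974611  0.24976371  0.35921498] [-0.00115081 -0.00173945 -0.00034017 -0.00142536 -0.00266589 -0.00028837]
shift cm [ 0.12 -0.12  0.16] turn deg [ 0.23  0.19 -0.04]
```

View pics/w3c.png

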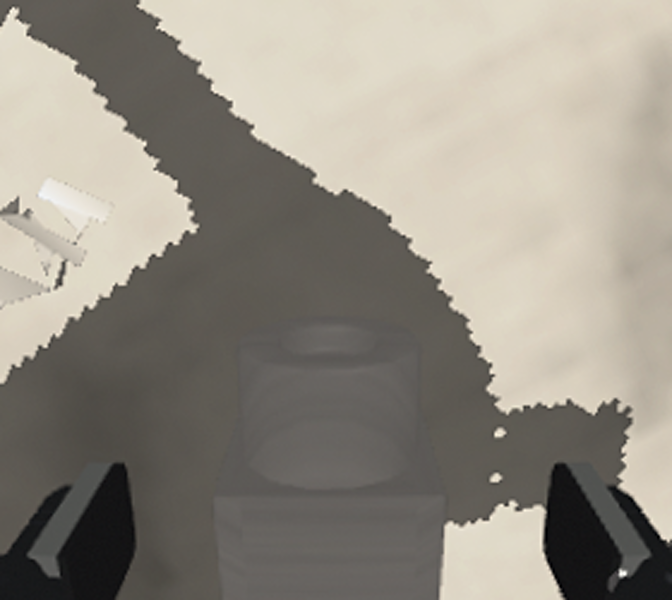

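>>> servo_tool(plan=[[[0.1,-0.1,0.1,0.2,0.2,0],[0.1,-0.1,0.1,0.2,0.2,0],[0.1,-0.1,0.1,0.2,0.2,0],[0.1,-0.1,0.1,0.2,0.2,0],[0.1,-0.1,0.1,0.2,0.2,0],[0.1,-0.1,0.1,0.2,0.2,0],[0.1,-0.1,0.1,0.2,0.2,0],[0.1,-0.1,0.1,0.2,0.2,0],[0.1,-0.1,0.1,0.2,0.2,0],[0.1,-0.1,0.1,0.2,0.2,0]]], claw=3, grip_force=70)

```text
time: 4.02
tool_pos: [0.4858, -0.1913, 0.0062]
tcp_rot: [1.554, 2.729, 0.001]
wrist_force: [-0.1, 0.2, 5.5]
width: 0.458
```

```bash
python3 - <<'E'
from h import *
s,d=snap('wrist','w4'); print(s['tool_pos'],s['tcp_rot'],s['wrist_force'],s['width'])
a=cv2.imread('pics/w4.png')[60:310,180:460]
a=cv2.resize(a,(672,600),interpolation=cv2.INTER_CUBIC)
cv2.imwrite('pics/w4c.png',a)
E
```

```text
[ 0.48578136 -0.19131774  0.00621928] [1.55437599e+00 2.72863604e+00 9.49760156e-04] [-0.06728261  0.2167497   5.48825851] 0.45793220371129256
```

View pics/w4c.png

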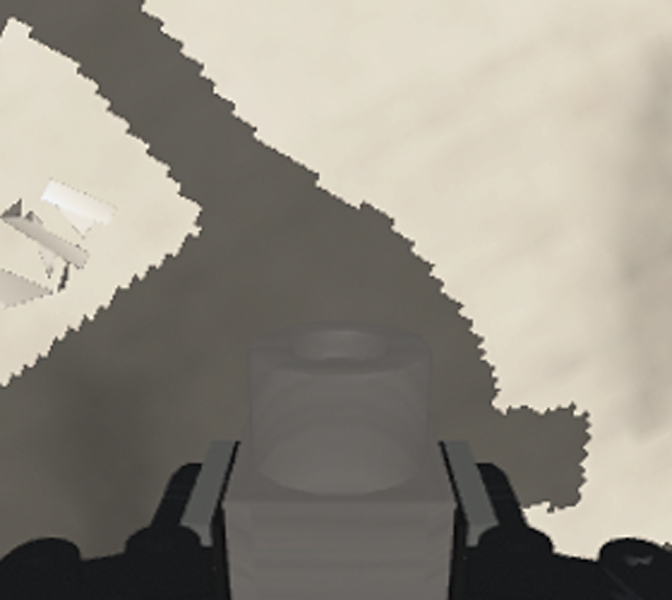

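>>> servo_tool(plan=[[[0,0,-2,0,0,0],[0,0,-5,0,0,0],[0,0,-9,0,0,0],[0,0,-13,0,0,0],[0,0,-16,0,0,0],[0,0,-18,0,0,0],[0,0,-18,0,0,0],[0,0,-18,0,0,0],[0,0,-18,0,0,0]]])

```text
time: 4.82
tool_pos: [0.4839, -0.1906, 0.1838]
tcp_rot: [-1.554, -2.727, -0.0]
wrist_force: [0.1, -0.4, -2.8]
width: 0.459
```

```bash
python3 - <<'E'
from h import *
s,d=snap('wrist','w5'); print(s['tool_pos'],s['tcp_rot'],s['wrist_force'],s['width'])
a=cv2.imread('pics/w1.png')[140:300,370:560]
cv2.imwrite('pics/w1g.png',cv2.resize(a,(712,600),interpolation=cv2.INTER_CUBIC))
E
```

```text
[ 0.48393276 -0.19057816  0.18376196] [-1.55373592e+00 -2.72733353e+00 -3.94598948e-04] [ 0.09835051 -0.41344018 -2.84586967] 0.45882264347771634
```

View pics/w5.png

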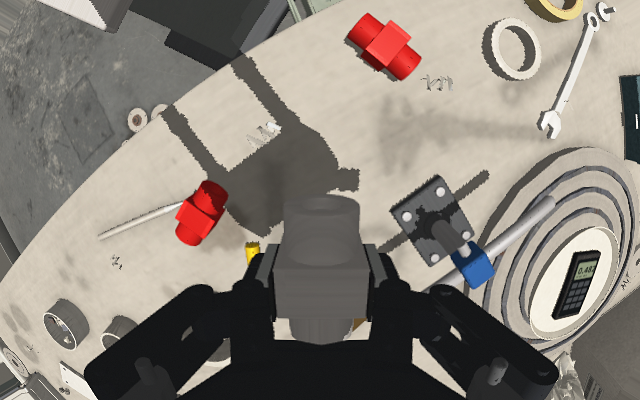

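View pics/w1g.png

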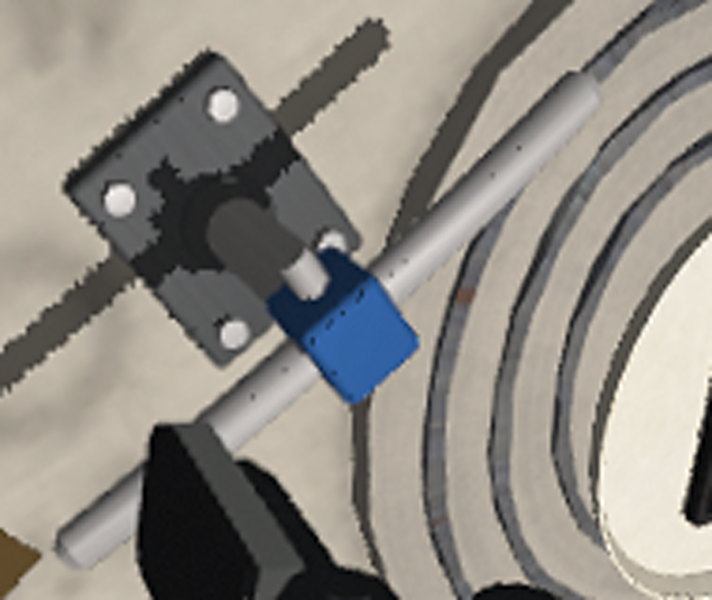

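```bash
python3 - <<'E'
from h import *
s,d=load('w1'); st,t=load('top0'); ss,sc=load('scene0')
f=lambda u,v:(370+u/3.747-.37,140+v/3.75-.37)
for n,wv,a,b in (('L',(588,83),(284,142.7),(317.1,167.3)),('R',(70,556),(361,172),(370,198.7))):
    W=ray(s,d,*f(*wv)); T=ray(st,t,*a); S=ray(ss,sc,*b)
    print(n,plane(s,d,*f(*wv),.11).round(4),tri([W,T,S]).round(4),tri([W,S]).round(4),tri([W,T]).round(4))
# base holes -> centre (plate top z=.014)
B=[plane(s,d,*f(*u),.014) for u in [(222,104),(120,200),(331,243),(232,333)]]
print(np.round(B,4),np.mean(B,0))
for e in (B[0]-B[1],B[2]-B[3],B[2]-B[0],B[3]-B[1]): print(np.degrees(np.arctan2(e[1],e[0])),np.linalg.norm(e))
E
```

```text
L [ 0.6564 -0.0751  0.11  ] [ 0.6544 -0.0765  0.1113] [ 0.6534 -0.0739  0.1107] [ 0.6566 -0.0782  0.1109]
R [ 0.5862 -0.2545  0.11  ] [ 0.5867 -0.2564  0.1105] [ 0.5873 -0.2555  0.1101] [ 0.5891 -0.2585  0.1029]
[[ 0.5997 -0.1312  0.014 ]
 [ 0.5834 -0.1747  0.014 ]
 [ 0.6615 -0.1553  0.014 ]
 [ 0.6444 -0.1993  0.014 ]] [ 0.62226332 -0.16513826  0.014     ]
69.42335913159187 0.04655344734397828
68.65881921222908 0.04719468676041766
-21.367322585005855 0.06635616616330131
-21.930076980471767 0.06573845295190356
```

```bash
python3 - <<'E'
from h import *
goto([.5624,-.317,.17],Rdown(np.radians(-21.3)))
E
```

```text
shift cm [-14.91   0.33   1.27] turn deg [-0.19 -0.14 51.96]
```

>>> servo_tool(plan=[[[-4,0.3,0.5,0,0,7],[-8,0.3,1,0,0,14],[-12,0.3,1.3,0,0,21],[-14.9,0.3,1.3,0,0,28],[-14.9,0.3,1.3,-0.1,-0.1,35],[-14.9,0.3,1.3,-0.1,-0.1,42],[-14.9,0.3,1.3,-0.2,-0.1,49],[-14.9,0.3,1.3,-0.2,-0.1,52],[-14.9,0.3,1.3,-0.2,-0.1,52],[-14.9,0.3,1.3,-0.2,-0.1,52],[-14.9,0.3,1.3,-0.2,-0.1,52],[-14.9,0.3,1.3,-0.2,-0.1,52]]])

```text
time: 5.87
tool_pos: [0.5617, -0.3167, 0.1687]
tcp_rot: [-2.592, -1.772, 0.0]
wrist_force: [-0.4, -0.6, -2.3]
width: 0.46
```

```bash
python3 - <<'E'
from h import *
s,d=snap('wrist','w6'); print(s['tool_pos'],s['tcp_rot'],s['wrist_force'],s['width'],s['joint_vel'])
s,d=snap('wrist','w7'); print(s['tool_pos'],s['tcp_rot'],s['wrist_force'])
E
```

```text
[ 0.56171741 -0.31669523  0.16866391] [-2.59178318e+00 -1.77222206e+00  1.60494919e-04] [-0.43243786 -0.56465995 -2.26327315] 0.4601609201463873 [ 0.00017673 -0.01015617 -0.00756305  0.00318826  0.00172738  0.00578581]
[ 0.56185619 -0.31681832  0.16906618] [-2.59240196e+00 -1.77228402e+00 -1.44076886e-04] [ 1.14223078 -0.52637179 -2.21117486]
```

View pics/w7.png

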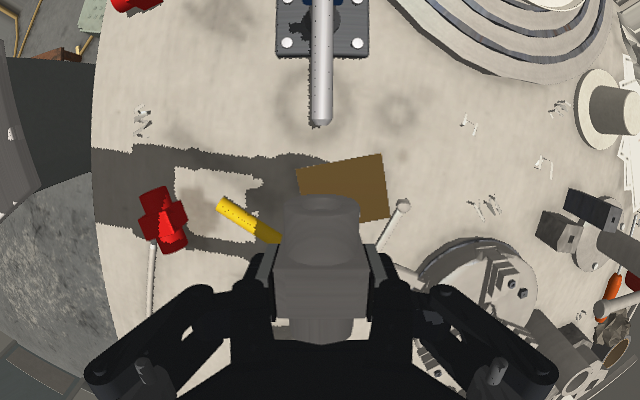

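```bash
python3 - <<'E'
from h import *
a=cv2.imread('pics/w7.png')
b=cv2.resize(a[0:140,260:380],(480,560),interpolation=2)
c=cv2.resize(a[180:350,265:375],(320,495),interpolation=2); c=np.clip(c*1.7,0,255).astype(np.uint8)
o=np.zeros((560,800,3),np.uint8);o[:,:480]=b;o[:495,480:]=c;cv2.imwrite('pics/w7c.png',o)
E
```

```text
(no output)
```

View pics/w7c.png

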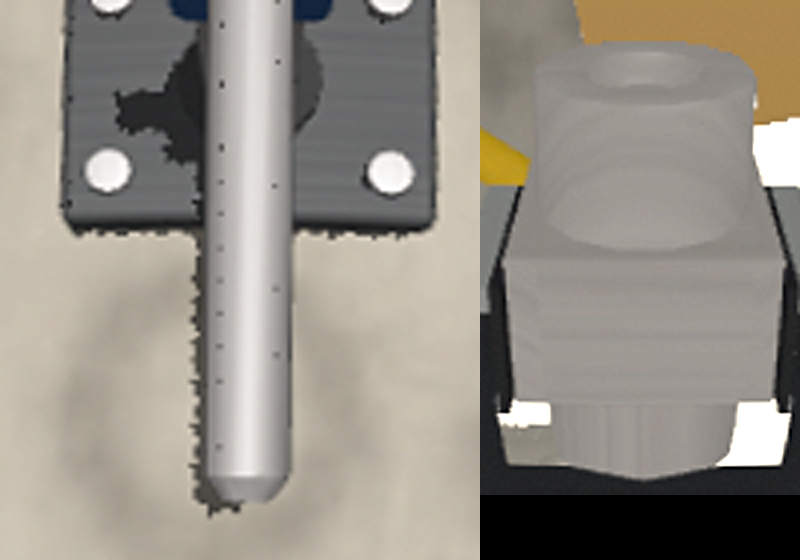

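```bash
cat > m.py <<'E'
from h import *
def toolpt(s,d,u,v,z):  # point in tool frame at tool z plane
    o,r=ray(s,d,u,v); Rt=R.from_rotvec(s['tcp_rot']).as_matrix()
    o=Rt.T@(o-s['tool_pos']); r=Rt.T@r
    return o+r*(z-o[2])/r[2]
E
python3 - <<'E'
from m import *
s,d=load('w7')
s['tcp_rot']=np.array(s['tcp_rot'])
f=lambda u,v:(260+u/4-.4,v/4-.4)
g=lambda u,v:(265+(u-480)/2.909-.4,180+v/2.912-.4)
print('end face L,R',*[toolpt(s,d,*g(*p),-.0138).round(4) for p in [(537,72),(755,72)]])
print('mouth ',*[toolpt(s,d,*g(*p),-.0138).round(4) for p in [(587,68),(703,68)]])
print('collar top L,R near',*[toolpt(s,d,*g(*p),-.0338).round(4) for p in [(502,260),(787,260),(513,402),(778,402)]])
zt=s['tool_pos'][2]-.112; zt=.169-.112
for v in (20,200,400): print('rod',v,*[toolpt(s,d,*f(u,v),zt).round(4) for u in ((205,290) if v>20 else (205,293))])
print('tip',toolpt(s,d,*f(246,490),.169-.11).round(4), plane(s,d,*f(246,490),.11))
E
```

```text
end face L,R [ 0.0342 -0.0167 -0.0138] [ 0.0342  0.0161 -0.0138]
mouth  [ 0.0348 -0.0092 -0.0138] [ 0.0348  0.0082 -0.0138]
collar top L,R near [ 0.0132 -0.0203 -0.0338] [ 0.0132  0.0192 -0.0338] [-0.012  -0.0205 -0.0338] [-0.012   0.0197 -0.0338]
rod 20 [ 0.145  -0.0071  0.057 ] [0.145  0.0069 0.057 ]
rod 200 [ 0.1138 -0.0071  0.057 ] [0.1138 0.0063 0.057 ]
rod 400 [ 0.0811 -0.0071  0.057 ] [0.0811 0.0063 0.057 ]
tip [ 0.0665 -0.0006  0.059 ] [ 0.58539224 -0.25453054  0.11      ]
```

>>> servo_tool(plan=[[[0,0,2,0,0,0],[0,0,4,0,0,0],[0,0,5.8,0,0,0],[0,0,6.8,0,0,0],[0,0,7.3,0,0,0],[0,0,7.3,0,0,0],[0,0,7.3,0,0,0],[0,0,7.3,0,0,0],[0,0,7.3,0,0,0]]])

```text
time: 6.72
tool_pos: [0.563, -0.3175, 0.098]
tcp_rot: [2.592, 1.772, 0.002]
wrist_force: [0.0, -0.8, -2.8]
width: 0.46
```

```bash
python3 - <<'E'
from h import *
s,d=snap('wrist','w8'); print(s['time'],s['tool_pos'],s['tcp_rot'],s['wrist_force'],s['torque'])
for n in('scene','top'): snap(n,n+'8')
s=bot.read_state();print(s['tool_pos'],s['tcp_rot'])
a=cv2.imread('pics/w8.png')
b=cv2.resize(a[60:260,260:380],(360,600),interpolation=2)
c=cv2.resize(cv2.imread('pics/scene8.png')[140:260,290:400],(440,480),interpolation=2)
o=np.zeros((600,800,3),np.uint8);o[:,:360]=b;o[:480,360:]=c;cv2.imwrite('pics/w8c.png',o)
E
```

```text
6.7167 [ 0.56299113 -0.31745363  0.0979678 ] [2.59225905e+00 1.77191816e+00 2.19422477e-03] [ 0.02782319 -0.84297961 -2.81321607] [-0.0093051   0.01275926  0.00792213]
[ 0.56252331 -0.31714405  0.0973819 ] [2.59306066e+00 1.77243753e+00 1.50207678e-03]
```

View pics/w8c.png

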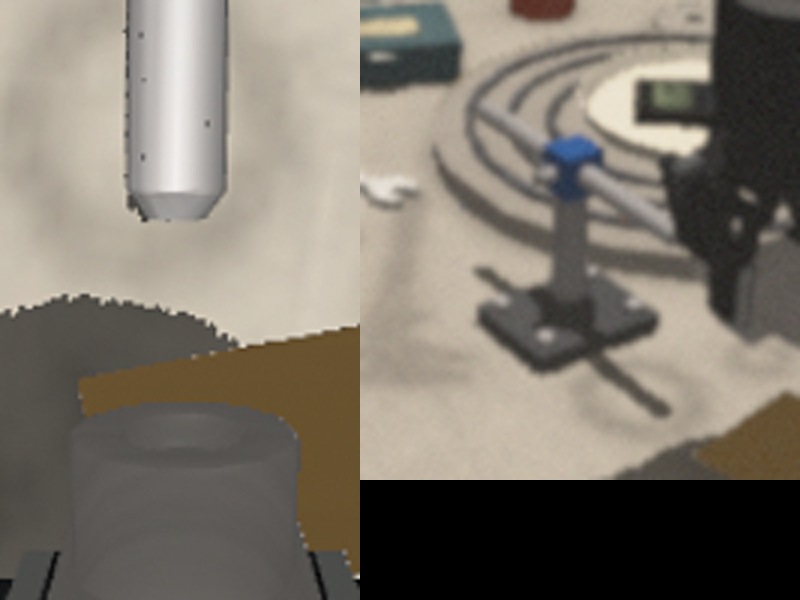

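```bash
python3 - <<'E'
from m import *
s7,d7=load('w7'); s8,d8=load('w8')
p=tri([ray(s7,d7,321.1,125.1),ray(s8,d8,319.0,133.0)]); print(p)
f=lambda u,v:(260+u/3-.33,60+v/3-.33)
for zt in(-.0138,-.0148,-.0128):
  print('rod',*[toolpt(s8,d8,*f(*q),zt).round(4) for q in [(126,100),(228,100),(128,190),(226,190)]])
print('face',*[toolpt(s8,d8,*f(*q),-.0138).round(4) for q in [(72,435),(299,435),(125,428),(240,428)]])
print('tip',toolpt(s8,d8,*f(178,205),-.0138))
print('corner of mouth/face top:',toolpt(s8,d8,*f(187,404),-.0308),'(expect x .0357)')
E
```

```text
[ 0.5847529  -0.25678863  0.1031591 ]
rod [ 0.0817 -0.0085 -0.0138] [ 0.0817  0.0054 -0.0138] [ 0.0693 -0.0083 -0.0138] [ 0.0692  0.0051 -0.0138]
rod [ 0.0817 -0.0084 -0.0148] [ 0.0817  0.0053 -0.0148] [ 0.0693 -0.0082 -0.0148] [ 0.0693  0.0051 -0.0148]
rod [ 0.0818 -0.0085 -0.0128] [ 0.0818  0.0054 -0.0128] [ 0.0692 -0.0084 -0.0128] [ 0.0692  0.0052 -0.0128]
face [ 0.034  -0.017  -0.0138] [ 0.034   0.0161 -0.0138] [ 0.0351 -0.0092 -0.0138] [ 0.0351  0.0075 -0.0138]
tip [ 0.06714392 -0.00143678 -0.0138    ]
corner of mouth/face top: [ 0.04351834 -0.00023261 -0.0308    ] (expect x .0357)
```

>>> servo_tool(plan=[[[0,-0.1,0.1,0,0,0],[0.5,-0.1,0.1,0,0,0],[1.2,-0.1,0.1,0,0,0],[1.9,-0.1,0.1,0,0,0],[2.4,-0.1,0.1,0,0,0],[2.6,-0.1,0.1,0,0,0],[2.6,-0.1,0.1,0,0,0],[2.6,-0.1,0.1,0,0,0]]])

```text
time: 7.53
tool_pos: [0.5712, -0.2923, 0.0963]
tcp_rot: [2.592, 1.773, 0.001]
wrist_force: [0.1, -0.3, -1.7]
width: 0.457
```

```bash
python3 - <<'E'
from m import *
s,d=snap('wrist','w9'); print(s['time'],s['tool_pos'],s['tcp_rot'],s['wrist_force'],s['torque'])
a=cv2.imread('pics/w9.png')
b=cv2.resize(a[100:260,240:400],(600,600),interpolation=2)
cv2.imwrite('pics/w9c.png',b)
E
```

```text
7.5333 [ 0.57119343 -0.29225822  0.09634636] [2.59235319e+00 1.77336525e+00 1.25781621e-03] [ 0.07192792 -0.25526495 -1.68883131] [ 0.00552305 -0.01833322 -0.02833926]
```

View pics/w9c.png

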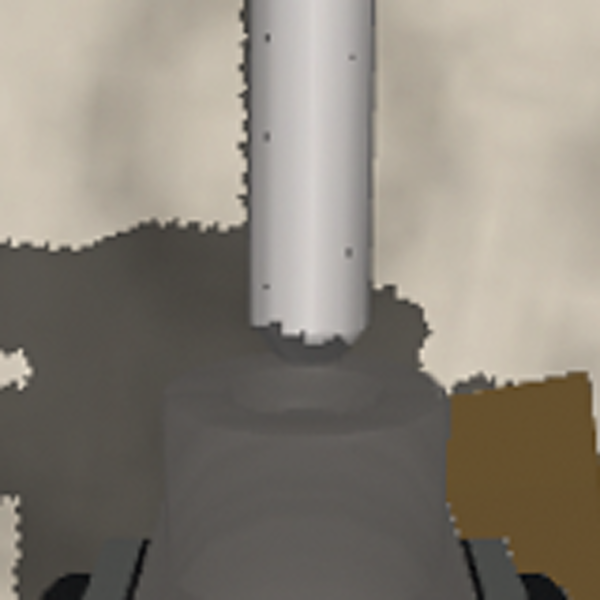

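>>> servo_tool(plan=[[[0.2,0.05,0,0,0,0],[0.4,0.05,0,0,0,0],[0.6,0.05,0,0,0,0],[0.8,0.05,0,0,0,0],[1.0,0.05,0,0,0,0],[1.0,0.05,0,0,0,0],[1.0,0.05,0,0,0,0]]])

```text
time: 8.17
tool_pos: [0.5752, -0.2834, 0.0964]
tcp_rot: [2.592, 1.773, 0.001]
wrist_force: [-0.2, -0.9, -1.8]
width: 0.456
```

```bash
python3 - <<'E'
from m import *
s,d=snap('wrist','w10'); print(s['time'],s['tool_pos'],s['tcp_rot'],s['wrist_force'],s['torque'])
a=cv2.imread('pics/w10.png')
b=cv2.resize(a[100:260,240:400],(600,600),interpolation=2)
cv2.imwrite('pics/w10c.png',b)
E
```

```text
8.1667 [ 0.57518074 -0.28338334  0.09636068] [2.59242307e+00 1.77301177e+00 1.03647384e-03] [-0.22174653 -0.87057283 -1.80257826] [-0.08270103  0.10733806  0.00786813]
```

View pics/w10c.png

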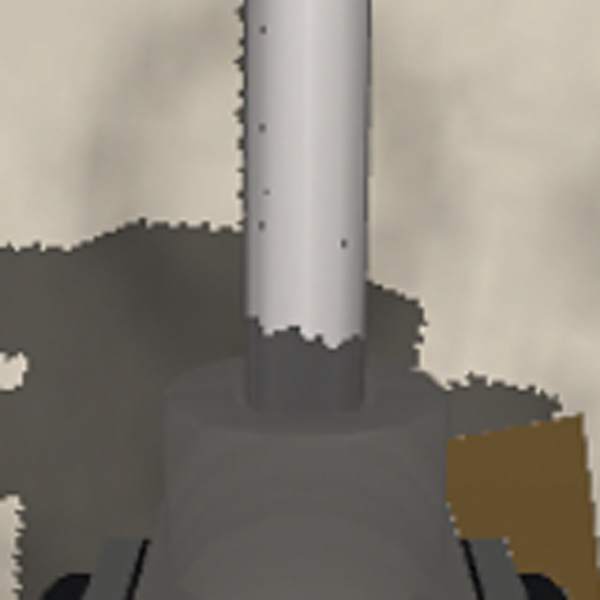

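The rod tip is inside the mouth, with the rod filling the opening at crop (305,400). I'll go on by feel.

>>> servo_tool(plan=[[[0.15,0,0,0,0,0],[0.3,0,0,0,0,0],[0.45,0,0,0,0,0],[0.6,0,0,0,0,0],[0.6,0,0,0,0,0],[0.6,0,0,0,0,0]]])

```text
time: 8.72
tool_pos: [0.5753, -0.2832, 0.0967]
tcp_rot: [2.587, 1.771, -0.01]
wrist_force: [-6.6, -16.7, -1.0]
width: 0.459
```

```bash
python3 - <<'E'
from m import *
s=bot.read_state(); print(s['time'],s['tool_pos'],s['tcp_rot'],s['wrist_force'],s['torque'])
u=np.array([.363,.932,0]); print('advance along rod from w9',np.dot(s['tool_pos']-[.5712,-.2923,.0963],u))
E
```

```text
8.7167 [ 0.57532163 -0.28320275  0.09669254] [ 2.58732934  1.77120526 -0.00984467] [ -6.62441318 -16.67319481  -1.04359296] [-2.65864427  1.17089455 -0.02034733]
advance along rod from w9 0.009974790902646856
```

The +x end stops after about 5 mm of entry with an 18 N axial push, so it is the shallow recess. The −x end should be the deep one. I'll draw off and take it to the left tip without turning it, checking the height of the disc there first.

>>> servo_tool(plan=[[[-1,0,0,0,0,0],[-3,0,0,0,0,0],[-5,0,0,0,0,0],[-6,0,-1,0,0,0],[-6,0,-4,0,0,0],[-6,0,-8,0,0,0],[-6,0,-10.5,0,0,0],[-6,0,-10.5,0,0,0],[-6,0,-10.5,0,0,0]]])

```text
time: 9.47
tool_pos: [0.5555, -0.339, 0.2059]
tcp_rot: [2.583, 1.768, -0.005]
wrist_force: [1.0, 0.1, -2.0]
width: 0.453
```

```bash
python3 - <<'E'
from m import *
s=bot.read_state(); print(s['time'],s['tool_pos'],s['tcp_rot'],s['wrist_force'],s['q'])
s1,d1=load('w1'); st,t=load('top0'); ss,sc=load('scene0')
p=tri([ray(s1,d1,573,246),ray(st,t,303,66),ray(ss,sc,378,165.5)]); print('calc',p)
goto([.6225,-.1653,.20],Rdown(np.radians(-21.3)))
E
```

```text
9.4667 [ 0.55554817 -0.33897114  0.20591183] [ 2.58302591  1.76798314 -0.00521802] [ 1.01946978  0.13460702 -2.0061463 ] [-0.58215681  0.22911172  1.69426341 -0.00793462  1.20889653 -0.20902878]
calc [ 0.88748535 -0.12361125  0.03790334]
shift cm [18.62 -0.05  0.42] turn deg [0.43 0.53 0.08]
```

>>> servo_tool(plan=[[[4,0,0.3,0.4,0.5,0],[8,0,0.4,0.4,0.5,0],[12,0,0.4,0.4,0.5,0],[15.5,0,0.4,0.4,0.5,0],[17.8,0,0.4,0.4,0.5,0],[18.6,0,0.4,0.4,0.5,0],[18.6,0,0.4,0.4,0.5,0],[18.6,0,0.4,0.4,0.5,0],[18.6,0,0.4,0.4,0.5,0],[18.6,0,0.4,0.4,0.5,0]]])

```text
time: 10.3
tool_pos: [0.6222, -0.1671, 0.1997]
tcp_rot: [2.594, 1.772, -0.001]
wrist_force: [-0.2, -0.2, -2.3]
width: 0.462
```

```bash
python3 - <<'E'
from m import *
s,d=snap('wrist','w11'); print(s['time'],s['tool_pos'],s['tcp_rot'],s['joint_vel'])
a=cv2.imread('pics/w11.png')
b=cv2.resize(a[60:240,240:400],(533,600),interpolation=2)
cv2.imwrite('pics/w11c.png',b)
E
```

```text
10.3 [ 0.62215262 -0.16705902  0.19974549] [ 2.59369525e+00  1.77205334e+00 -1.48723636e-03] [-0.00281886 -0.00294497 -0.00424081  0.00337398 -0.0015427   0.00218544]
```

View pics/w11c.png

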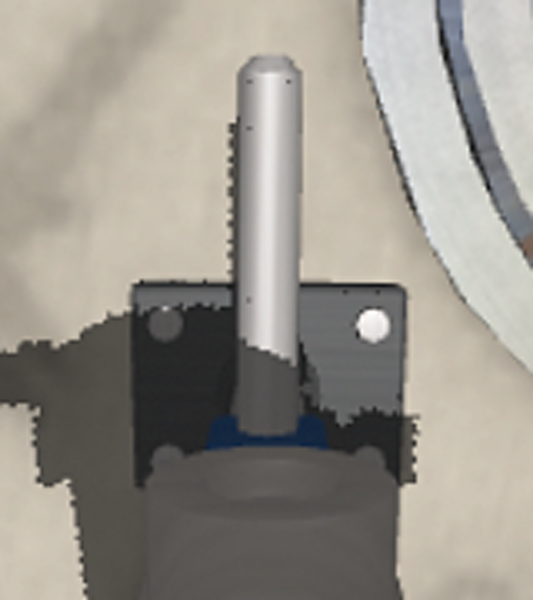

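```bash
python3 - <<'E'
from m import *
s,d=load('w11')
f=lambda u,v:(240+u/3.331-.35,60+v/3.333-.35)
for L,Rr,v in [(238.5,301.5,85),(238,300.5,200),(237,301,300),(236.5,303,420)]:
    a,b=[toolpt(s,d,*f(u,v),.0877) for u in(L,Rr)]; print(((a+b)/2).round(4),(b-a)[1].round(4))
for v in (57,72): print('tip',toolpt(s,d,*f(269.5,v),.0897).round(4), plane(s,d,*f(269.5,v),.11).round(4))
print('spacer',*[toolpt(s,d,*f(u,500),-.0138).round(4) for u in (145,398)])
# wrist yaw
print(np.degrees(np.arctan2(*R.from_rotvec(s['tcp_rot']).as_matrix()[:2,0][::-1])))
x=R.from_rotvec(s['tcp_rot']).as_matrix();print(x)
E
```

```text
[ 0.0928 -0.0009  0.0877] 0.0138
[ 0.0672 -0.0011  0.0877] 0.0138
[ 0.0447 -0.0012  0.0877] 0.0143
[ 0.017  -0.001   0.0877] 0.0153
tip [ 0.0993 -0.001   0.0897] [ 0.6572 -0.0742  0.11  ]
tip [ 0.0959 -0.001   0.0897] [ 0.656  -0.0774  0.11  ]
spacer [ 0.0317 -0.0173 -0.0138] [ 0.0317  0.0161 -0.0138]
68.68301318892055
[[ 3.63527265e-01  9.31583374e-01 -5.86643816e-04]
 [ 9.31583047e-01 -3.63527653e-01 -8.19894441e-04]
 [-9.77061280e-04 -2.48453450e-04 -9.99999492e-01]]
```

>>> servo_tool(plan=[[[4,-0.05,0,0,0,0],[8,-0.05,0,0,0,0],[12,-0.05,0,0,0,0],[15,-0.05,0,0,0,0],[16.4,-0.05,0,0,0,0],[16.4,-0.05,2,0,0,0],[16.4,-0.05,5,0,0,0],[16.4,-0.05,8,0,0,0],[16.4,-0.05,9.8,0,0,0],[16.4,-0.05,10.3,0,0,0],[16.4,-0.05,10.3,0,0,0],[16.4,-0.05,10.3,0,0,0],[16.4,-0.05,10.3,0,0,0]]])

```text
time: 11.43
tool_pos: [0.6832, -0.015, 0.0993]
tcp_rot: [2.592, 1.769, 0.004]
wrist_force: [0.7, 0.2, -1.7]
width: 0.461
```

```bash
python3 - <<'E'
from m import *
s,d=snap('wrist','w12'); print(s['time'],s['tool_pos'],s['tcp_rot'],s['joint_vel'],s['wrist_force'])
# rod line from w11
s1,_=load('w11'); R1=R.from_rotvec(s1['tcp_rot']).as_matrix()
Rc=R.from_rotvec(s['tcp_rot']).as_matrix()
for x in (.05,.0975): print('rod in tool now',Rc.T@(R1@[x,-.001,.0897]+s1['tool_pos']-s['tool_pos']))
snap('scene','s12'); snap('top','t12')
c=cv2.resize(cv2.imread('pics/s12.png')[130:250,280:400],(400,400),interpolation=2)
e=cv2.resize(cv2.imread('pics/t12.png')[90:210,220:340],(400,400),interpolation=2)
cv2.imwrite('pics/w12c.png',np.hstack([c,e]))
E
```

```text
11.4333 [ 0.6831945  -0.01496522  0.09925968] [2.59229736 1.76936572 0.00378624] [ 0.0068025  -0.00818131 -0.00766584  0.0017782  -0.00109445  0.00024203] [ 0.71084178  0.18876678 -1.70648625]
rod in tool now [-0.1139653  -0.0024523  -0.01078022]
rod in tool now [-0.06646536 -0.00249581 -0.01072004]
```

View pics/w12.png

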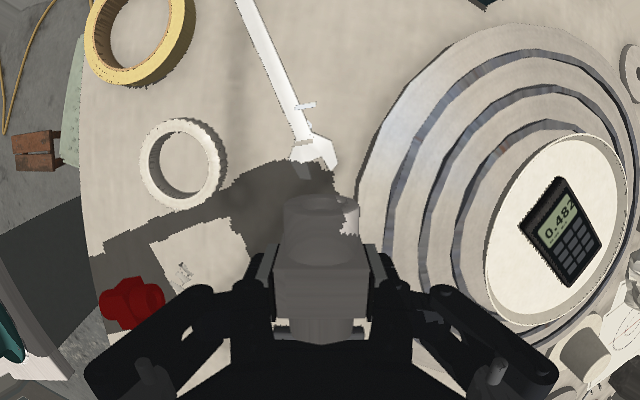

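View pics/w12c.png

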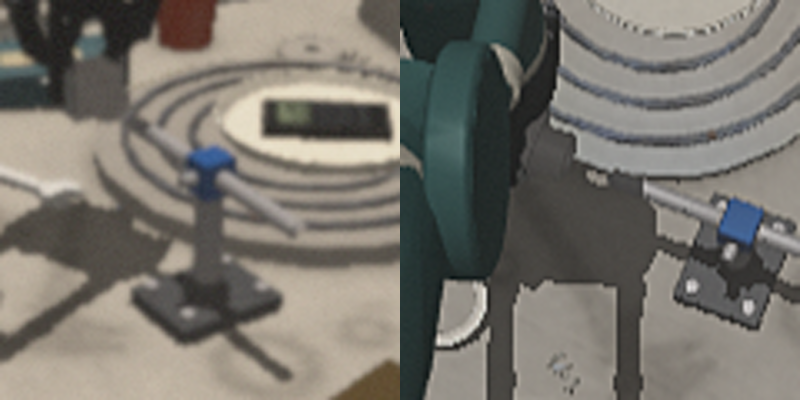

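```bash
python3 - <<'E'
from m import *
s=bot.read_state(); print(s['tool_pos'],s['joint_vel'])
R1=R.from_rotvec(load('w11')[0]['tcp_rot']).as_matrix()
tipR=np.array(load('w11')[0]['tool_pos'])+R1@[.0975,-.001,.0897]; print(tipR)
Rt=Rdown(np.radians(68.6-90)); 
p=tipR+Rt@[.0355+.03,.0006,0]; p[2]=.0963
goto(p,Rt)
E
```

```text
[ 0.68294826 -0.01448055  0.09913257] [0.00439246 0.00341791 0.00854673 0.00085677 0.00082115 0.00019919]
[ 0.65661232 -0.07593969  0.10995052]
shift cm [-0.13 -0.15  0.28] turn deg [ 0.21 -0.02  0.06]
```

>>> servo_tool(plan=[[[-0.1,-0.15,0.3,0.2,0,0],[-0.1,-0.15,0.3,0.2,0,0],[-0.1,-0.15,0.3,0.2,0,0],[-0.1,-0.15,0.3,0.2,0,0]]])

```text
time: 11.92
tool_pos: [0.6812, -0.0149, 0.0962]
tcp_rot: [-2.594, -1.772, -0.001]
wrist_force: [-0.4, -0.1, -2.7]
width: 0.457
```

```bash
cat > l.py <<'E'
from m import *
s=bot.read_state(); print(s['time'],s['tool_pos'],s['wrist_force'],s['torque'])
tip=np.array([.65661,-.07594,.11]); Rt=Rdown(np.radians(68.6-90))
print('tip in tool',(R.from_rotvec(s['tcp_rot']).as_matrix().T@(tip-s['tool_pos'])).round(4))
p=tip+Rt@[.0355+.03,.0006,0]; p[2]=.0963
goto(p,Rt)
E
python3 l.py
```

```text
11.9167 [ 0.68115098 -0.01487201  0.09620654] [-0.43526115 -0.08192904 -2.69213343] [-0.03962429 -0.0037593  -0.01397781]
tip in tool [-0.0658 -0.0006 -0.0138]
shift cm [-0.03  0.   -0.01] turn deg [ 0.01 -0.02  0.06]
```

>>> servo_tool(plan=[[[-0.6,0,0,0,0,0],[-1.3,0,0,0,0,0],[-2.0,0,0,0,0,0],[-2.5,0,0,0,0,0],[-2.8,0,0,0,0,0],[-3.0,0,0,0,0,0],[-3.2,0,0,0,0,0],[-3.4,0,0,0,0,0],[-3.4,0,0,0,0,0]]])

```text
time: 12.67
tool_pos: [0.6687, -0.0468, 0.0962]
tcp_rot: [2.594, 1.772, 0.001]
wrist_force: [0.3, -0.3, -2.4]
width: 0.456
```

```bash
python3 l.py
```

```text
12.6667 [ 0.66871873 -0.04683537  0.0962456 ] [ 0.2956876  -0.29549257 -2.43677178] [-0.04876662  0.01896152 -0.05262981]
tip in tool [-0.0315 -0.0007 -0.0138]
shift cm [ 3.4 -0.  -0. ] turn deg [ 0.02 -0.01  0.05]
```

>>> servo_tool(plan=[[[-0.2,0,0,0,0,0],[-0.4,0,0,0,0,0],[-0.6,0,0,0,0,0],[-0.8,0,0,0,0,0],[-1.0,0,0,0,0,0],[-1.0,0,0,0,0,0]]])

```text
time: 13.17
tool_pos: [0.6649, -0.0566, 0.0962]
tcp_rot: [2.595, 1.771, 0.0]
wrist_force: [-0.1, 0.3, -2.8]
width: 0.461
```

```bash
python3 l.py
```

```text
13.1667 [ 0.66491519 -0.05655179  0.09620964] [-0.05770026  0.32662471 -2.78957382] [ 0.0225664   0.02872839 -0.01895207]
tip in tool [-0.0211 -0.0007 -0.0138]
shift cm [ 4.44 -0.   -0.01] turn deg [ 0.01 -0.    0.04]
```

There is no force at about 14 mm, past the 6 mm of the shallow recess, so this is the deep hole. I'll slide it home.

>>> servo_tool(plan=[[[-0.3,0,0,0,0,0],[-0.6,0,0,0,0,0],[-0.9,0,0,0,0,0],[-1.2,0,0,0,0,0],[-1.5,0,0,0,0,0],[-1.7,0,0,0,0,0],[-1.9,0,0,0,0,0],[-2.1,0,0,0,0,0],[-2.1,0,0,0,0,0]]])

```text
time: 13.92
tool_pos: [0.6571, -0.0765, 0.0962]
tcp_rot: [2.595, 1.771, -0.0]
wrist_force: [-0.1, 0.1, -2.3]
width: 0.457
```

```bash
python3 l.py
```

```text
13.9167 [ 0.65711797 -0.07646781  0.09621747] [-0.06858562  0.1053183  -2.32124426] [ 0.01657045 -0.01928714 -0.02510189]
tip in tool [ 0.0003 -0.0007 -0.0138]
shift cm [ 6.58 -0.   -0.01] turn deg [0.01 0.01 0.03]
```

>>> servo_tool(plan=[[[-0.1,0,0,0,0,0],[-0.2,0,0,0,0,0],[-0.3,0,0,0,0,0],[-0.4,0,0,0,0,0],[-0.5,0,0,0,0,0],[-0.6,0,0,0,0,0],[-0.6,0,0,0,0,0],[-0.6,0,0,0,0,0]]])

```text
time: 14.58
tool_pos: [0.6569, -0.0772, 0.0963]
tcp_rot: [-2.592, -1.768, -0.011]
wrist_force: [5.8, 13.4, -4.9]
width: 0.46
```

```bash
python3 l.py
```

```text
14.5833 [ 0.65686551 -0.07719143  0.09626998] [ 5.77505497 13.41850842 -4.85864111] [ 2.27319049 -0.97481587 -0.0142586 ]
tip in tool [ 0.0012 -0.0007 -0.0137]
shift cm [ 6.66 -0.01  0.05] turn deg [ 0.07 -0.44 -0.  ]
```

The rod touches bottom with a 14.6 N axial push and about 37 mm of entry. The distance between the two stops is 221.6 mm against an expected 222 mm. Now I'll draw it off and lift.

>>> servo_tool(plan=[[[0.5,0,0,0,0,0],[1.5,0,0,0,0,0],[2.5,0,0,0,0,0],[3.5,0,0,0,0,0],[4.5,0,0,0,0,0],[5.5,0,0,0,0,0],[6.5,0,0,0,0,0],[7,0,0,0,0,0],[7,0,0,0,0,0],[7,0,0,0,0,0]]])

```text
time: 15.42
tool_pos: [0.6824, -0.0117, 0.0967]
tcp_rot: [-2.592, -1.77, -0.01]
wrist_force: [0.0, -1.0, -2.2]
width: 0.457
```

```bash
python3 l.py
```

```text
15.4167 [ 0.68244351 -0.01174455  0.09670455] [ 0.02147627 -0.95544641 -2.21521668] [ 0.00438944 -0.03828981  0.03188345]
tip in tool [-0.0691 -0.0007 -0.0138]
shift cm [-0.37 -0.    0.04] turn deg [ 0.06 -0.42  0.04]
```

>>> servo_tool(plan=[[[0,0,-3,0,0,0],[0,0,-7,0,0,0],[0,0,-11,0,0,0],[0,0,-15,0,0,0],[0,0,-19,0,0,0],[0,0,-23,0,0,0],[0,0,-26,0,-5,0],[0,0,-26,0,-12,0],[0,0,-26,0,-19,0],[0,0,-26,0,-25,0],[0,0,-26,0,-25,0]]])

```text
time: 16.33
tool_pos: [0.6817, -0.0103, 0.3535]
tcp_rot: [2.353, 1.615, -0.52]
wrist_force: [-0.7, -0.3, -5.0]
width: 0.459
```

```bash
python3 - <<'E'
from m import *
s=bot.read_state(); print(s['time'],s['tool_pos'],s['q'],s['width']); print(R.from_rotvec(s['tcp_rot']).as_matrix().round(3))
E
```

```text
16.3333 [ 0.68167218 -0.01028351  0.35347466] [ 0.13544133  0.36433288  1.31201884 -0.37664682  1.67927315  0.50304518] 0.45903886342409833
[[ 0.326  0.933 -0.154]
 [ 0.847 -0.361 -0.39 ]
 [-0.419 -0.003 -0.908]]
```

```bash
cat > fk.py <<'E'
from m import *
from scipy.optimize import least_squares
Rz=lambda a:R.from_euler('z',a); Ry=lambda a:R.from_euler('y',a)
def fk(q,p):
    h,L1,L2,T,dx=p
    A=Rz(q[0])*Ry(q[1]); B=A*Ry(q[2]); C=B*Rz(q[3])*Ry(q[4])*Rz(q[5]+np.pi/2)
    return np.array([0,0,h])+A.apply([0,0,L1])+B.apply([dx,0,L2])+C.apply([0,0,T]),C
D=[load(n)[0] for n in('top0','w1','w3','w5','w7','w8','w11','w12')]+[bot.read_state()]
def res(p): return np.concatenate([fk(s['q'],p)[0]-s['tool_pos'] for s in D])
fit=least_squares(res,[.2,.51,.566,.28,0]); P=fit.x
E
python3 - <<'E'
from fk import *
print(P,abs(fit.fun).max())
for s in D[-3:]: print(np.degrees((fk(s['q'],P)[1].inv()*R.from_rotvec(s['tcp_rot'])).magnitude()))
lo=np.array([-2.63,-.94,.31,-1.31,0,-2.55]);hi=np.array([2.63,2.18,2.57,4.45,2.66,2.55])
# search targets: tool -x up, tool z horizontal azimuth a, positions
q0=D[-1]['q']
for az in range(-180,180,20):
  a=np.radians(az); z=np.array([np.cos(a),np.sin(a),0]); x=np.array([0,0,-1.]); Rt=R.from_matrix(np.column_stack([x,np.cross(z,x),z]))
  best=None
  for tx,ty,tz in [(.6,-.1,.35),(.55,-.2,.4),(.5,-.3,.4),(.6,-.2,.5),(.5,.0,.5),(.6,-.1,.6)]:
    def f(q):
        p,C=fk(q,P); return np.r_[(p-[tx,ty,tz])*5,(C.inv()*Rt).as_rotvec()]
    for seed in (q0,np.r_[q0[:3],1.5,1.5,q0[5]],np.r_[q0[:3],-.9,1.2,q0[5]],np.r_[q0[:3],0.,.5,-1.5],np.r_[q0[:3],0.,.5,1.5]):
      r=least_squares(f,np.clip(seed,lo+.01,hi-.01),bounds=(lo+.1,hi-.1))
      if r.cost<1e-8:
        c=np.abs(r.x-q0).max()
        if best is None or c<best[0]: best=(c,(tx,ty,tz),r.x.round(2))
  if best: print(az,best)
E
```

```text
[ 0.19345523  0.49959739  0.56216057  0.29019621 -0.0117041 ] 0.02504351613967644
2.1609959697992033e-14
2.203201087392904e-14
3.510336863410354e-14
-160 (np.float64(0.7512074362771926), (0.5, -0.3, 0.4), array([-0.25,  0.59,  1.39, -1.05,  2.43,  0.64]))
-140 (np.float64(0.7368803114177918), (0.6, -0.1, 0.35), array([ 0.1 ,  0.68,  1.34, -1.  ,  2.42,  0.71]))
-120 (np.float64(0.7833711593922035), (0.6, -0.1, 0.35), array([ 0.2 ,  0.56,  1.53, -1.16,  2.19,  0.65]))
-60 (np.float64(4.713794937798763), (0.5, -0.3, 0.4), array([-0.14, -0.27,  2.37,  4.34,  1.01,  0.64]))
-40 (np.float64(4.525605678338419), (0.55, -0.2, 0.4), array([-0.04, -0.34,  2.42,  4.15,  0.81,  0.74]))
-20 (np.float64(2.8173759765522095), (0.5, -0.3, 0.4), array([-0.72, -0.41,  2.47,  2.44,  0.6 ,  2.18]))
0 (np.float64(2.5117349467629997), (0.55, -0.2, 0.4), array([-0.66, -0.34,  2.42,  2.14,  0.81,  2.4 ]))
20 (np.float64(2.4072948332895745), (0.6, -0.1, 0.35), array([-0.55, -0.13,  2.37,  2.03,  1.06,  2.35]))
120 (np.float64(1.9310395490053138), (0.55, -0.2, 0.4), array([-0.58,  0.65,  1.3 ,  0.95,  2.55,  2.43]))
```

```bash
cat > fin.py <<'E'
from m import *
def Rup(az):
  a=np.radians(az); z=np.array([np.cos(a),np.sin(a),0]); x=np.array([0,0,-1.]); return np.column_stack([x,np.cross(z,x),z])
E
python3 - <<'E'
from fin import *
goto([.62,-.08,.36],Rup(-130))
s=bot.read_state(); print(s['tool_pos'],s['q'])
from fk import *
print(fit.fun.reshape(-1,3).round(3))
E
```

```text
shift cm [-8.19 -3.24  3.07] turn deg [ 16.67 -64.57  10.89]
[ 0.68167218 -0.01028351  0.35347466] [ 0.13544133  0.36433288  1.31201884 -0.37664682  1.67927315  0.50304518]
[[-0.025 -0.002  0.001]
 [-0.01  -0.023  0.   ]
 [-0.007 -0.024 -0.001]
 [-0.009 -0.023  0.   ]
 [-0.014 -0.02   0.001]
 [-0.014 -0.021  0.001]
 [-0.009 -0.023  0.001]
 [-0.003 -0.025  0.001]
 [ 0.005 -0.003 -0.004]]
```

>>> servo_tool(plan=[[[-0.8,-0.3,0.3,1.7,-6.5,1.1],[-1.6,-0.6,0.6,3.3,-12.9,2.2],[-2.5,-1.0,0.9,5.0,-19.4,3.3],[-3.3,-1.3,1.2,6.7,-25.8,4.4],[-4.1,-1.6,1.5,8.3,-32.3,5.4],[-4.9,-1.9,1.8,10,-38.7,6.5],[-4.9,-1.9,1.8,10,-38.7,6.5],[-4.9,-1.9,1.8,10,-38.7,6.5]]])

```text
time: 17.0
tool_pos: [0.6451, -0.0527, 0.3545]
tcp_rot: [2.024, 1.153, -1.303]
wrist_force: [0.2, -0.3, -1.8]
width: 0.457
```

```bash
python3 - <<'E'
from fin import *
goto([.62,-.08,.36],Rup(-130))
s=bot.read_state(); print(s['tool_pos'],s['q'],s['wrist_force'])
E
```

```text
shift cm [-2.07 -0.67  3.04] turn deg [  6.6  -25.89   4.68]
[ 0.64506062 -0.05274753  0.35445139] [ 0.21661606  0.62951968  1.22215286 -0.79805337  2.09875069  0.6390703 ] [ 0.1566264  -0.31495123 -1.8358793 ]
```

>>> servo_tool(plan=[[[-0.5,-0.2,0.7,1.6,-6.4,1.2],[-1.0,-0.3,1.5,3.3,-12.9,2.3],[-1.5,-0.5,2.2,5,-19.4,3.5],[-2.1,-0.7,3.0,6.6,-25.9,4.7],[-2.1,-0.7,3.0,6.6,-25.9,4.7],[-2.1,-0.7,3.0,6.6,-25.9,4.7],[-2.1,-0.7,3.0,6.6,-25.9,4.7],[-2.1,-0.7,3.0,6.6,-25.9,4.7]]])

```text
time: 17.67
tool_pos: [0.6204, -0.0795, 0.3634]
tcp_rot: [1.71, 0.793, -1.694]
wrist_force: [0.3, 0.9, -1.8]
width: 0.459
```

```bash
python3 - <<'E'
from fin import *
goto([.62,-.08,.36],Rup(-130))
s=bot.read_state(); print(s['tool_pos'],s['q'],s['wrist_force'],s['joint_vel']); print(R.from_rotvec(s['tcp_rot']).as_matrix().round(3))
for n in('scene','top','wrist'): snap(n,n+'20')
c=cv2.resize(cv2.imread('pics/scene20.png')[50:250,180:440],(520,400),interpolation=2)
e=cv2.imread('pics/wrist20.png')[150:350,250:390]
e=cv2.resize(e,(280,400),interpolation=2)
cv2.imwrite('pics/f20.png',np.hstack([c,e]))
E
```

```text
shift cm [0.34 0.   0.06] turn deg [ 0.01 -0.42 -0.23]
[ 0.62036314 -0.07953216  0.36343999] [ 0.18913876  0.77200426  1.25883637 -1.06389268  2.33405476  0.67476464] [ 0.31895119  0.90733932 -1.79737233] [ 0.00674151 -0.00023881  0.00051301 -0.0068753   0.005038    0.00016227]
[[ 0.008  0.766 -0.643]
 [ 0.003 -0.643 -0.766]
 [-1.     0.004 -0.007]]
```

View pics/f20.png

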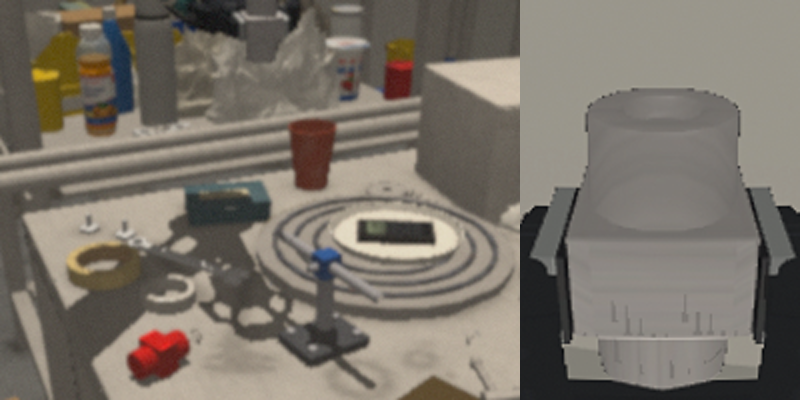

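View pics/top20.png

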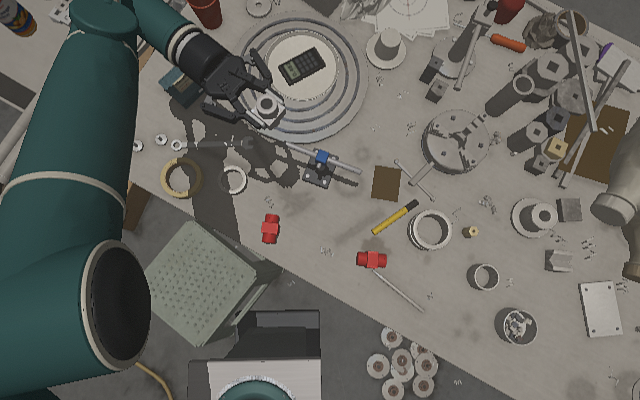

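View pics/scene20.png

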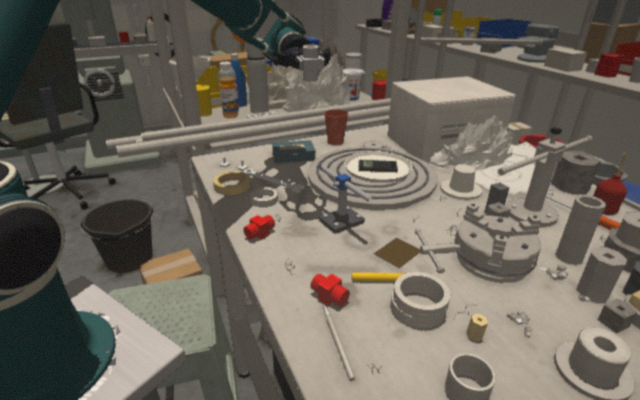

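```bash
python3 - <<'E'
from fin import *
o=[]
for n in('w7','w12','wrist20'):
    a=cv2.imread(f'pics/{n}.png')[185:350,265:377]; a=cv2.resize(a,None,fx=2.35,fy=2.35,interpolation=2); o.append(np.clip(255*(a/255.)**.7,0,255).astype(np.uint8))
cv2.imwrite('pics/cmp.png',np.hstack(o))
a=cv2.imread('pics/scene20.png')[30:110,260:370]; b=cv2.imread('pics/top20.png')[70:150,210:320]
cv2.imwrite('pics/fin2.png',np.hstack([cv2.resize(x,(400,291),interpolation=2) for x in(a,b)]))
E
```

```text
(no output)
```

View pics/cmp.png

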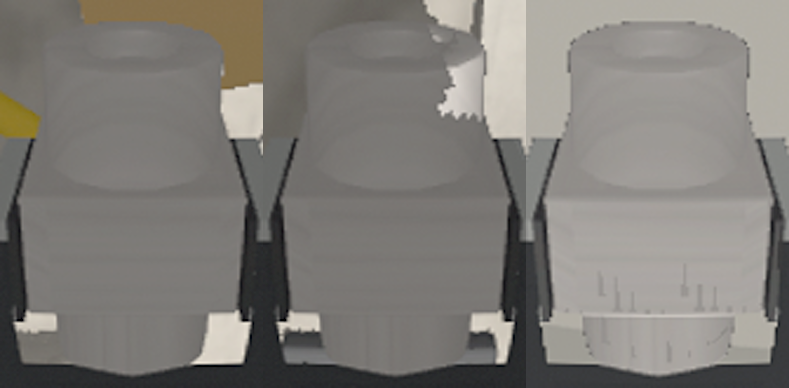

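View pics/fin2.png

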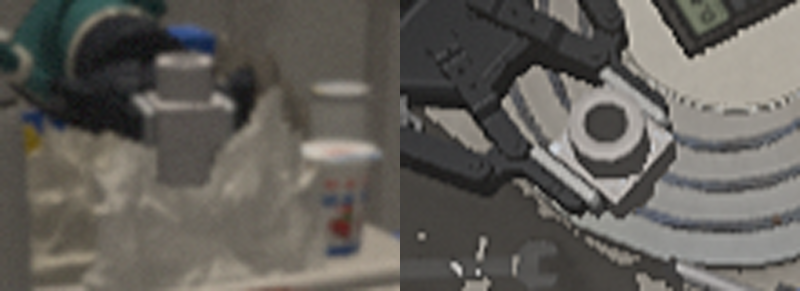

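>>> servo_tool(plan=[[[0,0,0,0,-0.4,-0.2],[0,0,0,0,-0.4,-0.2],[0,0,0,0,-0.4,-0.2],[0,0,0,0,-0.4,-0.2],[0,0,0,0,-0.4,-0.2],[0,0,0,0,-0.4,-0.2],[0,0,0,0,-0.4,-0.2],[0,0,0,0,-0.4,-0.2],[0,0,0,0,-0.4,-0.2],[0,0,0,0,-0.4,-0.2]]])

```text
time: 18.65
tool_pos: [0.6202, -0.0793, 0.3625]
tcp_rot: [1.699, 0.794, -1.704]
wrist_force: [0.0, -0.3, -2.1]
width: 0.456
```

```bash
python3 - <<'E'
from fin import *
s=bot.read_state(); print(s['time'],s['tool_pos'],s['width'],s['wrist_force'],s['joint_vel']); print(R.from_rotvec(s['tcp_rot']).as_matrix()[:,0].round(4))
print(finish_job())
E
```

```text
18.65 [ 0.62023106 -0.07928359  0.36254583] 0.45571359570342923 [ 0.00744718 -0.29989328 -2.09428351] [-2.12626957e-04 -1.23988361e-03  5.37768202e-05  5.13898941e-04
 -1.59493056e-03  1.47155441e-04]
[-0.0018 -0.0015 -1.    ]
the job is handed in; nothing more can be done
None
```

The spacer is held still and upright with its deep hole facing up, and I handed the job in at 18.65 s of the 58 s allowed.

- **Finding the deep end:** I gripped the grey spacer by its square collar and tried one end on the right rod tip. It stopped after about 5 mm with an 18 N push, so that was the shallow recess. I then took it, without turning it, to the left tip. The other end slid on with no force past 14 mm and stopped at about 37 mm with a 14.6 N push. I drew it off and turned it so the deep end faces up.
- **Do the two stops agree?** The gripper travelled 221.6 mm between the two stops; 222 mm is expected from the hole depths and rod length. Each measured depth came out about 1 mm short of the listed 6 and 38 mm.
- **Final state:**
  - The spacer's axis is within about 0.2° of vertical.
  - Its lower end is about 0.33 m above the bench.
  - Joint speeds are near zero and the wrist force is about 2 N, its own weight.
  - The top picture shows the dark hole facing up, with nothing touching the spacer but the fingers.
- **Did the spacer slip?** The wrist pictures from before and after the rod contacts match, so it did not slip visibly in the grip.
- **Other items:** I did not touch the marker, knurled ring, spanner or red look-alikes. The last pictures show no change, though I did not measure them, and the arm's shadow partly covers the spanner.

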